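# Slide the filter pot out from under a shelf into its bay and take off the lid

## Task

Draw the filter pot along its guide track, out from under the little green shelf as far as the track's end stop, then push it sideways, away from the robot, fully home into the service bay, keeping it flat in the track all the way. With the pot home, turn its blue lid anticlockwise until the lugs are clear of the claws, lift it off and set it down gently, handle up, flat in the black parts tray that stands alone to the right of the track, and let go. Leave the pot home in the bay and the other things on the bench where they are.

Things in the scene. Friction and masses are not known exactly. Their poses are not given: they have to be found in the camera images.
- track: Fixed grey L-shaped guide track with low aluminium walls. Origin: underside (bench level), centre of the L's corner. Floor top 6, wall tops 22 above the bench, walls 8 thick, channel 118 wide (4 play each side of the pot). Long leg: from the corner along +y, closed by a wall face at y = 270; pot centre runs on x = 0. Short leg, the service bay: from the corner along +x, pot centre on y = 0.
- corner_stop (a point): Where the centre of the pot's foot is when the pot is drawn against the end stop of the long leg: track x = 0, y = -4, on the track floor. The stop's face is at y = -59.
- bay_home (a point): Where the centre of the pot's foot is when fully home in the bay, against the bay's end stop: track x = 95, y = 0, on the track floor. The stop's face is at x = 150.
- bridge (a point): Middle of the underside of the fixed green shelf that bridges the long leg: track x = 0, y = 160, 118 above the bench. Shelf 70 wide along track y, 190 along x, 12 thick, with three fixed sockets on it up to 170 above the bench; green legs outside the track walls, at track x = -92 to -72 and 72 to 92.
- pot: Filter pot, loose, about 0.6 kg without lid: square dark foot 110 x 110 x 10 that slides between the track walls (they stop it turning; nothing holds it down), aluminium bowl 88 across, rim 62 above the foot's underside. Origin: centre of the foot's underside. Starts under the green shelf, axes about parallel to the track's. Orange push pad at -x, orange tow eye at -y. Slides with under 12 N.
- pot_claw (a point): Top of the claw on the pot's +y side; a like one is on -y. Two steel claws outside the rim, radius 49 to 64, each reaching 30 degrees both ways from the pot's +y or -y; undersides 71.5 and tops 77.5 above the foot's underside. A red block at each claw's clockwise end stops the lugs. The gaps around +x and -x are the slots.
- pot_eye (a point): Centre of the orange tow eye, a level square loop of 10 thick round bar, opening 60 x 60, sides parallel to the pot's x and y, 45 above the foot's underside (bar axis), 115 from the pot's centre along its -y. Free below, down to the track. Closed fingers fit in from above.
- pot_pad (a point): Point on the flat face of the orange push pad: 56 from the pot's centre along its -x, 35 above the foot's underside. The face is 50 wide along y, from 10 to 56 above the foot's underside, and looks to -x.
- lid: Blue bayonet lid, loose, about 0.2 kg: disc 93 across, 8 thick, rubber plug 74 across to 6 below it, yellow lugs 18 wide at +y and -y out to radius 55.5. Origin: centre of the disc's underside, 62 above the pot's origin when on. Locked: lid y within 0.2 rad of pot y, lugs under the claws. Lifts off when turned 0.8 to 2.0 rad anticlockwise from lid y = pot y (1.15 is safe). Turns easily.
- lid_bar (a point): Point in the lid's black bar handle, on its axis, 30 above the lid's origin. The bar is 14 thick along the lid's x, 70 long along the lid's y (white line on top), from 8 to 40 above the lid's origin.
- tray: Fixed black open parts tray, 190 x 190, 35 tall, walls and floor 5 thick. Origin: centre of its underside. It stands on the right (-y) of the track, empty; the lid in it lies with its origin 11 above the tray's origin.
- cup: Bystander. Blue plastic cup, 72 across, 85 tall, open. Origin: centre of underside.
- gear: Bystander. Dark steel gear with a short shaft, 84 across, 56 tall. Origin: centre of underside.
- bearing: Bystander. Steel bearing ring, 80 across, 20 tall. Origin: centre of underside.
- tub: Bystander. White screw-top grease tub, 84 across, 75 tall. Origin: centre of underside.
- spray: Bystander. Green spray can, 64 across, 170 tall. Origin: centre of underside.
- wrench: Bystander. Steel wrench, 190 long, lying on the bench along its x.
- driver: Bystander. Screwdriver, 180 long, lying on the bench along its x.
Not all that is in view belongs to the job. What is shaped like the lid but brown or red is not meant.

How it is judged:
By the outcome, as a careful person would: the job done as asked, in the order asked, and still so for the second after the job is handed in, with the robot touching nothing.
It also fails if it takes over 64 s, if anything falls off the work surface, if the arm or the gripper's body presses on something with over 40 N, if the wrist force passes 120 N, or if a joint passes its speed limit or range.

## Robot

A 6-joint arm with a two-finger parallel gripper is mounted at the origin on the work surface. World frame = base frame: x ahead of the robot, y to its left, z up, the work surface at z = 0. Lengths are in m, angles in degrees, forces in N, time in s.
With the tool pointing down it reaches from about 0.375 to 0.9 m from the base axis. Payload 3.1 kg.
Tool frame: the origin (TCP) lies on the centre line of the jaws, within the pads' length; the fingertips stand 25 mm ahead of it and the grasp point (between the pads) lies 6 mm ahead of it; z points along the fingers, y is the line along which they close (so a half turn about z gives the same grasp; the last joint's range is limited). The gripper opens to 87 mm and grips with 3 to 60 N. Pads are 19 mm wide; open, the fingers measure 117 mm over their backs; the gripper's body (75 mm by 190 mm) begins 51 mm behind the grasp point.
Start: joints at [-85.457, 30.224, 82.088, -0, 67.689, -10.227], TCP at [0.159, -0.604, 0.248] pointing down, gripper open.
Joint ranges: [-176.69, 176.69], [-43.24, 126.21], [12.49, 139.97], [-82, 262], [0, 151.66], [-163.58, 163.58]. Speed limits (degrees/s): [159.86, 159.86, 180, 180, 180, 180].

## Interface

Orientations are given as a 3x3 rotation matrix whose columns are the frame's x, y, z axes.
In Python, from rig import * gives the robot as it stands.
- The arm moves only by the tool step_arm, never from a script. Its argument "steps" is a list of rows, each a list of 7 numbers: the shift along the tool's x, y, z normalised to -1 to 1, where 1 is 0.3 m, then the turn, a rotation vector about the tool's x, y, z normalised to -1 to 1, where 1 is 45 degrees, then the gripper's target within -1 to 1 (shut at 1, half-way at 0, fully open at -1). A call has 1 to 8 rows; each row is the pose to reach, as a shift and turn from the pose commanded when the call began, along the tool's axes at that moment; what a row does not reach only later rows make up. A row lasts 1/12 s, in which the tool goes at most 41.7 mm and 7.16 degrees, less where a joint would pass 70% of its speed; a pose out of reach is approached as far as the arm can. A call with a number of a shift or a turn outside -1 to 1 is refused whole. A call with a gripper value outside its range is refused whole. The fingers move at their own pace and stop on an object; the grip force is fixed at half the most. Time passes only in rows, so rows that repeat a pose let the fingers close. It gives the time, the measured TCP pose, the force, the opening and the grip force at its end, in the units of the state.
- read_state(): the state, without advancing time (a new reading comes with each control period).
- capture(name): name is "side" or "top" or "wrist"; returns a dict with "image" (400x640x3 uint8, red, green, blue), "vertical_fov" (degrees; the focal length in pixels is half the picture's height over the tangent of half this angle, whatever the lens; pixels are square), "cx", "cy" (the principal point, pixels), "k1" (the pictures are not rectified: a ray, as slopes to the right and down, at radius r is drawn at 1 + k1 r^2 times it, then the intrinsics apply), "world_from_camera" (4x4, takes a point from camera to world coordinates); the wrist camera has in their place "T_tool_cam" (4x4, takes a point from camera to tool coordinates, whose origin is the TCP and whose axes are the flange's). Camera axes: x right, y down, z forward; pixel columns grow to the right and rows downward; lengths in m; the calibration is good to about 2 mm. A picture is of the moment at which its call begins: read the wrist's pose just before it. There is no depth.
- hand_in(): hands the job in; it is judged then, once.
The state is a dict: "time_s": time; "joint_positions": joint angles; "qvel": joint speeds; "tau": joint torques, N m; "position": TCP position; "tcp_rot": TCP orientation; "force": force on the tool from outside, world axes, zero at the start; "moment": the same for the moment, N m; "opening": opening from 0.0 (shut) to 1.0 (fully open); "grasp_force": force on a finger pad.
Only numpy, scipy, OpenCV 4.12 (cv2) and the standard library are available. Lean on these libraries where they do the work, as an engineer would, in place of code of your own. Each camera call takes 0.05 s, during which the arm holds its last target. There are 200 camera calls.

## Working session

There is one attempt and no reset: what is moved stays moved. The work goes in short steps, Python scripts to look and compute and a tool call to move; the robot and the scene stay as the last step left them, time stands still between calls to the robot, and variables do not carry over. Pictures are saved under pics/ and viewed, at most 10 in all, crops included, and the job is handed in when it is done.

Besides the shell and the picture viewer there is one more tool, called as a command line: name --pt "numbers of a row" for each row, then --argument value for the rest. step_arm: Moves the arm, as the interface text tells. Scaled input: -1 to 1 covers 0.3 m each way for a shift and 45 degrees each way for a turn. Its arguments: {"type":"object","properties":{"steps":{"type":"array"}},"required":["steps"]}

```bash
ls; mkdir -p pics; cat > h.py <<'E'
from rig import *
import numpy as np, cv2
def cap(n):
    s=read_state(); c=capture(n); 
    if n=="wrist":
        T=np.eye(4);T[:3,:3]=np.array(s["tcp_rot"]);T[:3,3]=s["position"]
        c["world_from_camera"]=T@np.array(c["T_tool_cam"])
    c["world_from_camera"]=np.array(c["world_from_camera"]);return c
def fl(c): return 200/np.tan(np.radians(c["vertical_fov"])/2)
def ray(c,uv):
    f=fl(c);d=np.array([(uv[0]-c["cx"])/f,(uv[1]-c["cy"])/f]);p=d.copy()
    for _ in range(30): p=d/(1+c["k1"]*(p@p))
    T=c["world_from_camera"];return T[:3,3],T[:3,:3]@np.array([p[0],p[1],1])
def onz(c,uv,z):
    o,d=ray(c,uv);return o+d*(z-o[2])/d[2]
def proj(c,P):
    T=c["world_from_camera"];q=T[:3,:3].T@(np.array(P)-T[:3,3]);p=q[:2]/q[2]
    p=p*(1+c["k1"]*(p@p));return p*fl(c)+[c["cx"],c["cy"]]
def save(c,n,crop=None,k=1):
    im=c["image"][:,:,::-1]
    if crop: im=im[crop[1]:crop[3],crop[0]:crop[2]]
    cv2.imwrite("pics/"+n,cv2.resize(im,None,fx=k,fy=k,interpolation=cv2.INTER_CUBIC))
E
python3 - <<'E'
from h import *
import pickle
d={n:cap(n) for n in("top","side")}
pickle.dump(d,open("c0.pkl","wb"))
for n in d: save(d[n],n+".png",None,1.25); print(n,d[n]["world_from_camera"].round(3),fl(d[n]),d[n]["k1"])
s=read_state();print(s["time_s"],s["position"],np.array(s["tcp_rot"]).round(3),s["opening"])
E
```

```text
pics
top [[-0.014 -0.996  0.085  0.409]
 [-1.     0.013 -0.004  0.056]
 [ 0.002 -0.085 -0.996  1.335]
 [ 0.     0.     0.     1.   ]] 420.84334192961654 -0.006279879953449474
side [[-0.848 -0.383  0.366  0.016]
 [-0.53   0.608 -0.591  0.872]
 [ 0.004 -0.695 -0.719  1.121]
 [ 0.     0.     0.     1.   ]] 420.1843283238407 -0.02087767187097938
0.1 [ 0.15933349 -0.60371845  0.24667742] [[ 0.967  0.255 -0.   ]
 [ 0.255 -0.967  0.002]
 [ 0.    -0.002 -1.   ]] 1.0042708876451403
```

View pics/top.png

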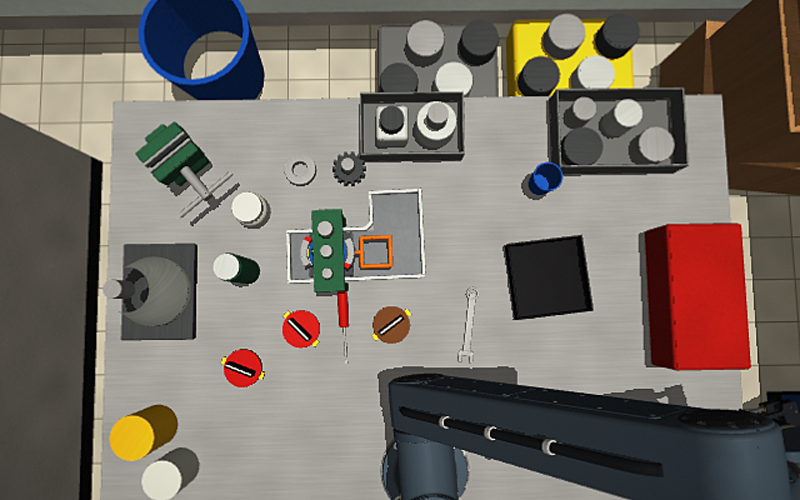

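View pics/side.png

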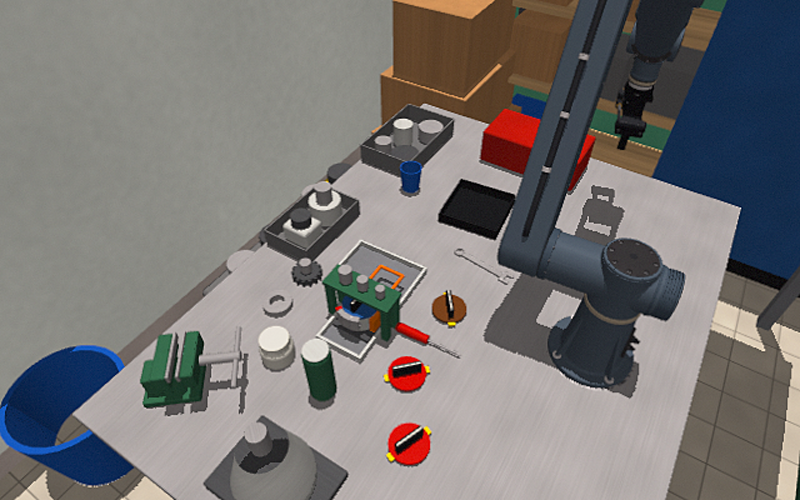

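The top view (800-px scale) shows the track with its walls from (288,282) to (424,190). The eye is at (376,252), the blue lid is under the shelf at about (327,252), and the tray is at (549,277). Lid-like things are red at (300,328), red at (242,368), brown at (391,325), and the blue one under the shelf at (327,252). Only the blue one fits.

```bash
cat > m.py <<'E'
from h import *
import pickle
c=pickle.load(open("c0.pkl","rb"))["top"]; im=c["image"].astype(int)
hsv=cv2.cvtColor(c["image"],cv2.COLOR_RGB2HSV)
w=((im.min(2)>225)).astype(np.uint8)
w[:145]=0;w[232:]=0;w[:,:225]=0;w[:,345:]=0
v,u=np.nonzero(w);print(len(u),u.min(),u.max(),v.min(),v.max())
P=np.array([onz(c,p,.022)[:2] for p in zip(u,v)])
# lines: center of walls
def line(m,horiz):
    q=P[m]; 
    for _ in range(3):
        vx,vy,x0,y0=cv2.fitLine(q.astype(np.float32),cv2.DIST_HUBER,0,.001,.001).ravel()
        r=abs((q[:,0]-x0)*vy-(q[:,1]-y0)*vx);q=q[r<.006]
    return np.degrees(np.arctan2(vy,vx)),(x0,y0),len(q)
print("bottom",line((v>215),1));print("right",line((u>333),1));print("left",line((u<236)&(v>180),1));print("top",line((v<158),1))
o=((hsv[...,0]<18)&(hsv[...,0]>5)&(hsv[...,1]>170)&(hsv[...,2]>120)).astype(np.uint8)
o[:180]=0;o[222:]=0;o[:,:270]=0;o[:,320:]=0
cs,_=cv2.findContours(o,cv2.RETR_EXTERNAL,cv2.CHAIN_APPROX_NONE);k=max(cs,key=cv2.contourArea)
print(cv2.boundingRect(k)); 
Q=np.array([onz(c,p,.051)[:2] for p in k[:,0]],np.float32);print("eye",cv2.minAreaRect(Q))
b=(im.max(2)<70).astype(np.uint8);b[:180]=0;b[265:]=0;b[:,:395]=0;b[:,485:]=0
k=max(cv2.findContours(b,cv2.RETR_EXTERNAL,cv2.CHAIN_APPROX_NONE)[0],key=cv2.contourArea)
Q=np.array([onz(c,p,.035)[:2] for p in k[:,0]],np.float32);print("tray",cv2.minAreaRect(Q))
save(c,"crop.png",(220,140,350,300),5)
E
python3 m.py
```

```text
472 229 339 151 225
bottom (np.float32(-88.13464), (np.float32(0.47555178), np.float32(0.16943027)), 147)
right (np.float32(2.218327), (np.float32(0.6027891), np.float32(0.0016223828)), 108)
left (np.float32(1.9113749), (np.float32(0.52265984), np.float32(0.33502263)), 71)
top (np.float32(-88.311935), (np.float32(0.6953168), np.float32(0.06959228)), 61)
(284, 188, 30, 27)
eye ((0.540148138999939, 0.1203588917851448), (0.07890651375055313, 0.09012378752231598), 1.8411929607391357)
tray ((0.47138965129852295, -0.30762380361557007), (0.18912866711616516, 0.19992046058177948), 6.126652240753174)
```

View pics/crop.png

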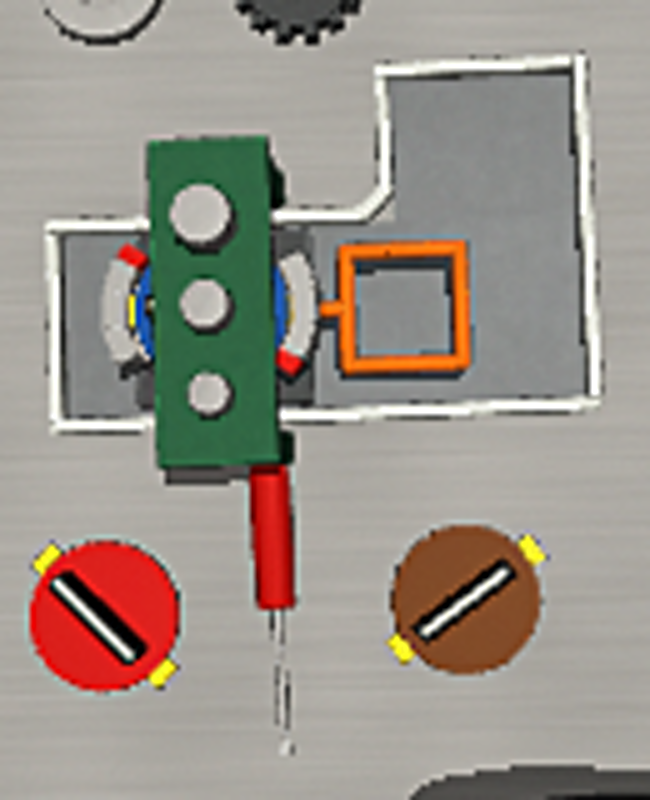

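The crop confirms it: blue lid with yellow lugs under the claws below the shelf, and the tow eye centred near crop (404,307). I'll write a move calculator next.

```bash
cat >> h.py <<'E'
A=np.radians(1.95); O=np.array([.5419,.0621])
def tr(x,y): return O+np.array([[np.cos(A),-np.sin(A)],[np.sin(A),np.cos(A)]])@[x,y]
def inv(p): return np.array([[np.cos(A),np.sin(A)],[-np.sin(A),np.cos(A)]])@(np.array(p)[:2]-O)
def to(x,y,z,yaw):
    "normalised shift/turn from here to a down-pointing pose in world"
    from scipy.spatial.transform import Rotation as Ro
    s=read_state();R=np.array(s["tcp_rot"]);a=np.radians(yaw)
    G=np.array([[np.cos(a),np.sin(a),0],[np.sin(a),-np.cos(a),0],[0,0,-1]])
    d=R.T@(np.array([x,y,z])-s["position"])/.3; t=Ro.from_matrix(R.T@G).as_rotvec(degrees=True)/45
    print("to",d.round(3),t.round(3))
def st():
    s=read_state();R=np.array(s["tcp_rot"])
    print(s["time_s"],"p",np.round(s["position"],4),"trk",inv(s["position"]).round(4),"yaw",np.degrees(np.arctan2(R[1,0],R[0,0])).round(2),"F",np.round(s["force"],1),"j6",np.round(s["joint_positions"][5]),"op",round(s["opening"],2))
E
python3 -c "
from h import *
p=tr(0,.043);print(p);to(*p,.2,91.95)"
```

```text
[0.54043682 0.1050751 ]
to [ 1.831 -1.96   0.16 ] [-0.002 -0.002 -1.715]
```

step_arm --pt "0.75 -0.8 0 0 0 -0.8 1" --pt "0.75 -0.8 0 0 0 -0.8 1" --pt "0.75 -0.8 0 0 0 -0.8 1" --pt "0.75 -0.8 0 0 0 -0.8 1" --pt "0.75 -0.8 0 0 0 -0.8 1" --pt "0.75 -0.8 0 0 0 -0.8 1" --pt "0.75 -0.8 0 0 0 -0.8 1" --pt "0.75 -0.8 0 0 0 -0.8 1"

```text
time_s: 0.77
position: [0.3161, -0.3122, 0.2473]
tcp_rot: [[0.633, 0.774, -0.0], [0.774, -0.633, 0.001], [0.001, -0.001, -1.0]]
force: [0.3, -0.7, 0.4]
opening: 0.481
grasp_force: 0.0
```

```bash
python3 -c "
from h import *
st();p=tr(0,.043);to(*p,.2,91.95)"
```

```text
0.7667 p [ 0.3161 -0.3122  0.2473] trk [-0.2384 -0.3664] yaw 50.76 F [ 0.3 -0.7  0.4] j6 -20.0 op 0.48
to [ 1.55  -0.3    0.159] [-0.001 -0.001 -0.915]
```

step_arm --pt "1 -0.2 0 0 0 -0.91 1" --pt "1 -0.2 0 0 0 -0.91 1" --pt "1 -0.2 0 0 0 -0.91 1" --pt "1 -0.2 0 0 0 -0.91 1" --pt "1 -0.2 0 0 0 -0.91 1" --pt "1 -0.2 0 0 0 -0.91 1" --pt "1 -0.2 0 0 0 -0.91 1" --pt "1 -0.2 0 0 0 -0.91 1"

```text
time_s: 1.43
position: [0.4603, -0.0402, 0.2475]
tcp_rot: [[-0.034, 0.999, 0.001], [0.999, 0.034, 0.002], [0.002, 0.001, -1.0]]
force: [0.3, -0.3, -0.2]
opening: 0.013
grasp_force: 0.0
```

```bash
python3 -c "
from h import *
st();p=tr(0,.043);to(*p,.2,91.95)"
```

```text
1.4333 p [ 0.4603 -0.0402  0.2475] trk [-0.085  -0.0995] yaw 91.95 F [ 0.3 -0.3 -0.2] j6 -21.0 op 0.01
to [0.475 0.283 0.159] [ 0.001 -0.002  0.   ]
```

step_arm --pt "0.475 0.283 0.16 0 0 0 1" --pt "0.475 0.283 0.16 0 0 0 1" --pt "0.475 0.283 0.16 0 0 0 1" --pt "0.475 0.283 0.16 0 0 0 1" --pt "0.475 0.283 0.16 0 0 0 1" --pt "0.475 0.283 0.16 0 0 0 1" --pt "0.475 0.283 0.16 0 0 0 1"

```text
time_s: 2.02
position: [0.5388, 0.1004, 0.199]
tcp_rot: [[-0.031, 1.0, -0.002], [1.0, 0.031, -0.001], [-0.001, -0.002, -1.0]]
force: [0.1, -0.2, 0.2]
opening: 0.006
grasp_force: 0.0
```

```bash
python3 - <<'E'
from h import *
import pickle
st();p=tr(0,.043);to(*p,.2,91.95)
c=cap("wrist");pickle.dump(c,open("w1.pkl","wb"));save(c,"w1.png")
print(c["world_from_camera"].round(3))
hsv=cv2.cvtColor(c["image"],cv2.COLOR_RGB2HSV)
o=((hsv[...,0]<18)&(hsv[...,0]>5)&(hsv[...,1]>170)&(hsv[...,2]>100)).astype(np.uint8)
cs,h=cv2.findContours(o,cv2.RETR_CCOMP,cv2.CHAIN_APPROX_NONE)
for k,hh in zip(cs,h[0]):
    if cv2.contourArea(k)>150:
        Q=np.array([onz(c,q,.054)[:2] for q in k[:,0]],np.float32);r=cv2.minAreaRect(Q);print(hh[3],cv2.boundingRect(k),inv(r[0]),r)
E
```

```text
2.0167 p [0.5388 0.1004 0.199 ] trk [-0.0018  0.0384] yaw 91.8 F [ 0.1 -0.2  0.2] j6 -3.0 op 0.01
to [ 0.015  0.006 -0.003] [-0.003  0.001 -0.003]
[[ 1.     0.031  0.006  0.537]
 [ 0.031 -0.959 -0.281  0.177]
 [-0.003  0.281 -0.96   0.336]
 [ 0.     0.     0.     1.   ]]
```

View pics/w1.png

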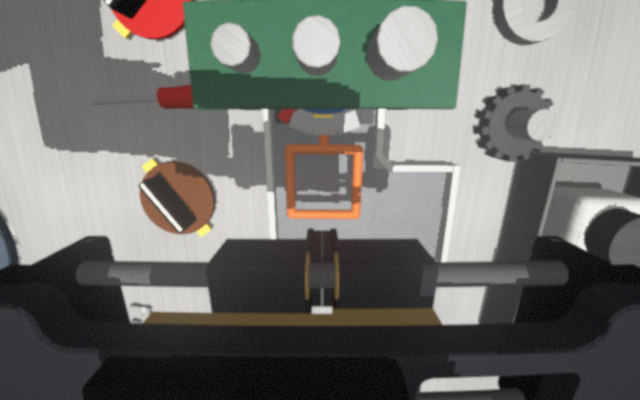

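The wrist view shows the tow eye at (324,182), opening about 294–355 by 153–210, with closed fingers just in front of it. The shelf is at the top.

```bash
python3 - <<'E'
from h import *
import pickle
c=pickle.load(open("w1.pkl","rb"))
for uv in [(294,154),(355,154),(355,210),(294,210),(287,146),(362,146),(362,218),(287,218)]: print(uv,inv(onz(c,uv,.052)).round(4))
p=tr(0,.043);to(*p,.055,91.95)
E
```

```text
(294, 154) [-0.0299  0.0803]
(355, 154) [0.0323 0.0801]
(355, 210) [0.0342 0.02  ]
(294, 210) [-0.0317  0.0201]
(287, 146) [-0.0368  0.0884]
(362, 146) [0.0392 0.0882]
(362, 218) [0.0421 0.0108]
(287, 218) [-0.0397  0.0109]
to [0.018 0.007 0.481] [-0.002  0.001 -0.005]
```

step_arm --pt "0.018 0.009 0.1 0 0 0 1" --pt "0.018 0.009 0.2 0 0 0 1" --pt "0.018 0.009 0.3 0 0 0 1" --pt "0.018 0.009 0.38 0 0 0 1" --pt "0.018 0.009 0.43 0 0 0 1" --pt "0.018 0.009 0.467 0 0 0 1" --pt "0.018 0.009 0.467 0 0 0 1"

```text
time_s: 2.65
position: [0.5407, 0.1043, 0.0581]
tcp_rot: [[-0.028, 1.0, -0.004], [1.0, 0.028, -0.0], [-0.0, -0.004, -1.0]]
force: [-0.2, -0.4, 0.3]
opening: 0.006
grasp_force: 0.0
```

```bash
python3 - <<'E'
from h import *
st();p=tr(.001,-.137);to(*p,.058,91.95)
E
```

```text
2.65 p [0.5407 0.1043 0.0581] trk [0.0002 0.0422] yaw 91.58 F [-0.2 -0.4  0.3] j6 -2.0 op 0.01
to [-0.597  0.006  0.   ] [-0.005  0.    -0.008]
```

step_arm --pt "-0.02 0.002 0 0 0 -0.008 1" --pt "-0.035 0.002 0 0 0 -0.008 1" --pt "-0.045 0.002 0 0 0 -0.008 1" --pt "-0.055 0.002 0 0 0 -0.008 1" --pt "-0.07 0.002 0 0 0 -0.008 1" --pt "-0.085 0.002 0 0 0 -0.008 1" --pt "-0.105 0.002 0 0 0 -0.008 1" --pt "-0.125 0.002 0 0 0 -0.008 1"

```text
time_s: 3.32
position: [0.5441, 0.0694, 0.0607]
tcp_rot: [[-0.035, 0.999, 0.002], [0.999, 0.035, 0.002], [0.002, 0.002, -1.0]]
force: [0.5, 6.2, 1.1]
opening: 0.004
grasp_force: 3.3
```

```bash
python3 - <<'E'
from h import *
st();p=tr(.001,-.137);to(*p,.058,91.95)
E
```

```text
3.3167 p [0.5441 0.0694 0.0607] trk [0.0024 0.0073] yaw 92.02 F [0.5 6.2 1.1] j6 -7.0 op 0.0
to [-0.481 -0.005  0.008] [ 0.002 -0.002  0.002]
```

step_arm --pt "-0.025 -0.002 0.004 0 0 0 1" --pt "-0.05 -0.004 0.006 0 0 0 1" --pt "-0.075 -0.005 0.008 0 0 0 1" --pt "-0.1 -0.005 0.008 0 0 0 1" --pt "-0.125 -0.005 0.008 0 0 0 1" --pt "-0.15 -0.005 0.008 0 0 0 1" --pt "-0.175 -0.005 0.008 0 0 0 1" --pt "-0.2 -0.005 0.008 0 0 0 1"

```text
time_s: 3.98
position: [0.5445, 0.0094, 0.0583]
tcp_rot: [[-0.035, 0.999, 0.001], [0.999, 0.035, 0.002], [0.002, 0.001, -1.0]]
force: [0.6, 7.9, 1.7]
opening: 0.008
grasp_force: 3.6
```

step_arm --pt "-0.025 0 0 0 0 0 1" --pt "-0.05 0 0 0 0 0 1" --pt "-0.075 0 0 0 0 0 1" --pt "-0.1 0 0 0 0 0 1" --pt "-0.125 0 0 0 0 0 1" --pt "-0.15 0 0 0 0 0 1" --pt "-0.17 0 0 0 0 0 1" --pt "-0.19 0 0 0 0 0 1"

```text
time_s: 4.65
position: [0.5461, -0.0474, 0.0582]
tcp_rot: [[-0.035, 0.999, -0.0], [0.999, 0.035, 0.002], [0.002, -0.0, -1.0]]
force: [-1.3, 7.7, 1.5]
opening: 0.007
grasp_force: 3.7
```

```bash
python3 - <<'E'
from h import *
st();p=tr(.001,-.138);to(*p,.058,91.95)
E
```

```text
4.65 p [ 0.5461 -0.0474  0.0582] trk [ 0.0004 -0.1096] yaw 92.0 F [-1.3  7.7  1.5] j6 -19.0 op 0.01
to [-0.095  0.002  0.   ] [-0.    -0.003  0.001]
```

Remaining is about 28 mm, so I'll slow down and watch the force.

step_arm --pt "-0.012 0 0 0 0 0 1" --pt "-0.023 0 0 0 0 0 1" --pt "-0.034 0 0 0 0 0 1" --pt "-0.045 0 0 0 0 0 1" --pt "-0.054 0 0 0 0 0 1" --pt "-0.063 0 0 0 0 0 1" --pt "-0.07 0 0 0 0 0 1" --pt "-0.075 0 0 0 0 0 1"

```text
time_s: 5.32
position: [0.5467, -0.0696, 0.0581]
tcp_rot: [[-0.035, 0.999, -0.001], [0.999, 0.035, 0.003], [0.003, -0.001, -1.0]]
force: [0.0, 7.7, 1.9]
opening: 0.004
grasp_force: 3.7
```

step_arm --pt "-0.003 0 0 0 0 0 1" --pt "-0.006 0 0 0 0 0 1" --pt "-0.009 0 0 0 0 0 1"

```text
time_s: 5.57
position: [0.5467, -0.0721, 0.0581]
tcp_rot: [[-0.035, 0.999, -0.001], [0.999, 0.035, 0.003], [0.003, -0.001, -1.0]]
force: [0.7, 7.9, 2.1]
opening: 0.007
grasp_force: 3.7
```

```bash
python3 - <<'E'
from h import *
st();c=cap("side");save(c,"s2.png",(200,160,420,300),3.5)
E
```

```text
5.5667 p [ 0.5467 -0.0721  0.0581] trk [ 0.0002 -0.1343] yaw 92.01 F [0.7 7.9 2.1] j6 -21.0 op 0.01
```

View pics/s2.png

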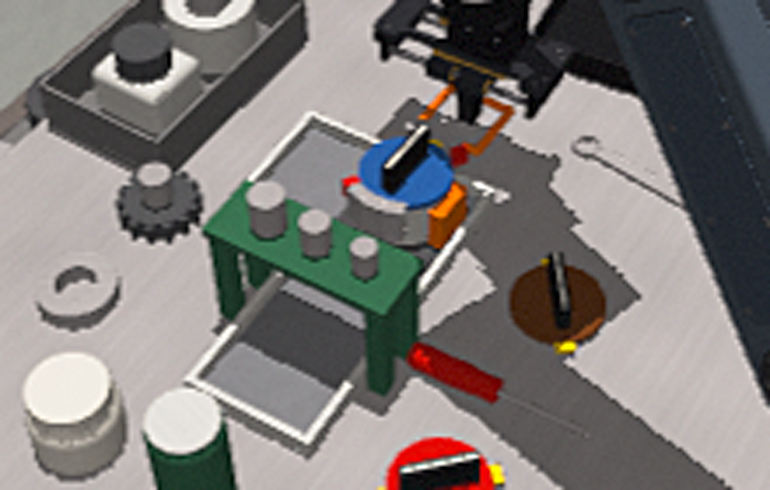

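The pot is out from under the shelf, with its blue lid at crop (405,172), and is close to the stop. Force is still only friction (8 N), so I'll creep on.

step_arm --pt "-0.004 0 0 0 0 0 1" --pt "-0.008 0 0 0 0 0 1"

```text
time_s: 5.78
position: [0.5468, -0.0744, 0.0581]
tcp_rot: [[-0.035, 0.999, -0.001], [0.999, 0.035, 0.003], [0.003, -0.001, -1.0]]
force: [0.2, 7.1, 2.3]
opening: 0.003
grasp_force: 3.6
```

step_arm --pt "-0.003 0 0 0 0 0 1" --pt "-0.006 0 0 0 0 0 1"

```text
time_s: 5.95
position: [0.5468, -0.0763, 0.0581]
tcp_rot: [[-0.035, 0.999, -0.001], [0.999, 0.035, 0.003], [0.003, -0.001, -1.0]]
force: [-0.1, 7.0, 1.2]
opening: 0.004
grasp_force: 3.7
```

step_arm --pt "-0.003 0 0 0 0 0 1" --pt "-0.006 0 0 0 0 0 1"

```text
time_s: 6.12
position: [0.5469, -0.078, 0.0581]
tcp_rot: [[-0.035, 0.999, -0.001], [0.999, 0.035, 0.003], [0.003, -0.001, -1.0]]
force: [-1.2, 6.9, 1.7]
opening: 0.007
grasp_force: 3.7
```

step_arm --pt "-0.003 0 0 0 0 0 1" --pt "-0.006 0 0 0 0 0 1"

```text
time_s: 6.28
position: [0.5471, -0.0789, 0.058]
tcp_rot: [[-0.034, 0.999, -0.001], [0.999, 0.034, 0.004], [0.004, -0.001, -1.0]]
force: [2.2, 12.7, 0.4]
opening: 0.004
grasp_force: 6.6
```

```bash
python3 - <<'E'
from h import *
import pickle
st()
for n in("side","wrist"):
  c=cap(n);pickle.dump(c,open(n+"3.pkl","wb"))
  hsv=cv2.cvtColor(c["image"],cv2.COLOR_RGB2HSV)
  o=((hsv[...,0]>95)&(hsv[...,0]<125)&(hsv[...,1]>130)&(hsv[...,2]>80)).astype(np.uint8)
  for k in cv2.findContours(o,0,1)[0]:
    if 200<cv2.contourArea(k)<20000:
      e=cv2.fitEllipse(cv2.convexHull(k));x,y,w,h=cv2.boundingRect(k);print(n,cv2.contourArea(k),e,inv(onz(c,e[0],.076)),inv(onz(c,(x+w/2,y+h/2),.074)))
save(pickle.load(open("wrist3.pkl","rb")),"w3.png")
E
```

```text
6.2833 p [ 0.5471 -0.0789  0.058 ] trk [ 0.0004 -0.1411] yaw 91.94 F [ 2.2 12.7  0.4] j6 -22.0 op 0.0
side 6080.0 ((63.973777770996094, 332.99609375), (110.2744140625, 126.42552185058594), 87.09928894042969) [0.34550893 0.72404649] [0.37384724 0.73638928]
side 226.0 ((316.8337097167969, 207.45162963867188), (18.780214309692383, 26.344511032104492), 98.8708267211914) [-0.00474    -0.00637469] [-0.00703306 -0.00692047]
side 432.5 ((429.1101989746094, 86.13170623779297), (17.402048110961914, 42.35725784301758), 110.77283477783203) [-0.06730664 -0.94091548] [-0.06461734 -0.93427925]
side 13795.5 ((614.7979125976562, 108.28276824951172), (183.2616424560547, 223.5439910888672), 160.08456420898438) [-0.84648237 -1.19229754] [-0.71739716 -1.08936306]
wrist 12556.0 ((315.83734130859375, -40.464481353759766), (241.846923828125, 264.32318115234375), 179.32571411132812) [-0.00124492 -0.00755604] [-0.00115503 -0.03677557]
```

View pics/w3.png

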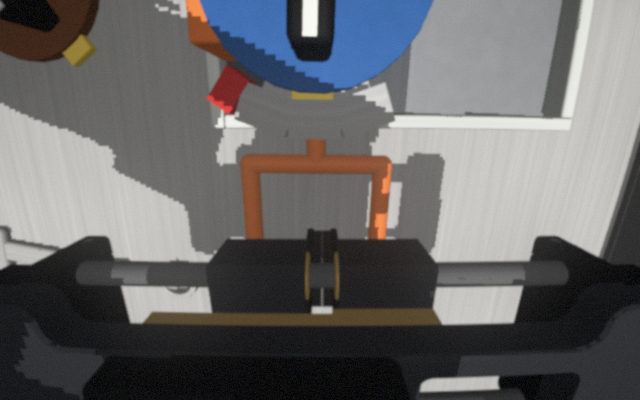

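Force stepped up to 12.7 N at track y −0.141, so the pot is against the stop. The wrist view agrees: the foot is at the white wall, row 122. I'll back off and lift out of the eye.

step_arm --pt "0.03 0 0 0 0 0 1" --pt "0.06 0 0 0 0 0 1" --pt "0.06 0 0 0 0 0 1" --pt "0.06 0 -0.12 0 0 0 1" --pt "0.06 0 -0.24 0 0 0 1" --pt "0.06 0 -0.36 0 0 0 1" --pt "0.06 0 -0.4 0 0 0 1" --pt "0.06 0 -0.4 0 0 0 1"

```text
time_s: 7.05
position: [0.5497, -0.0646, 0.1812]
tcp_rot: [[-0.037, 0.999, 0.009], [0.999, 0.037, -0.003], [-0.004, 0.009, -1.0]]
force: [0.7, -0.2, 0.0]
opening: 0.006
grasp_force: 0.0
```

```bash
python3 - <<'E'
from h import *
st();to(*tr(-.095,-.004),.18,1.95)
E
```

```text
7.05 p [ 0.5497 -0.0646  0.1812] trk [ 0.0035 -0.1269] yaw 92.1 F [ 0.7 -0.2  0. ] j6 -20.0 op 0.01
to [ 0.411 -0.327 -0.   ] [ 0.013 -0.005  2.003]
```

step_arm --pt "0.1 -0.327 0 0 0 1 1" --pt "0.1 -0.327 0 0 0 1 1" --pt "0.2 -0.327 0 0 0 1 1" --pt "0.41 -0.327 0 0 0 1 1" --pt "0.41 -0.327 0 0 0 1 1" --pt "0.41 -0.327 0 0 0 1 1" --pt "0.41 -0.327 0 0 0 1 1" --pt "0.41 -0.327 0 0 0 1 1"

```text
time_s: 7.72
position: [0.4437, 0.0564, 0.1761]
tcp_rot: [[0.681, 0.733, -0.002], [0.733, -0.681, -0.0], [-0.001, -0.001, -1.0]]
force: [-0.6, -0.3, 1.2]
opening: 0.009
grasp_force: 0.0
```

step_arm --pt "0 0 0 0 0 1 1" --pt "0 0 0 0 0 1 1" --pt "0 0 0 0 0 1 1" --pt "0 0 0 0 0 1 1" --pt "0 0 0 0 0 1 1" --pt "0 0 0 0 0 1 1" --pt "0 0 0 0 0 1 1"

```text
time_s: 8.3
position: [0.4442, 0.0553, 0.1763]
tcp_rot: [[0.999, 0.033, -0.002], [0.033, -0.999, -0.0], [-0.002, 0.0, -1.0]]
force: [0.8, 0.5, -0.3]
opening: 0.006
grasp_force: 0.0
```

```bash
python3 - <<'E'
from h import *
st();to(*tr(-.085,-.004),.055,1.95)
E
```

```text
8.3 p [0.4442 0.0553 0.1763] trk [-0.0979 -0.0035] yaw 1.87 F [ 0.8  0.5 -0.3] j6 81.0 op 0.01
to [0.044 0.002 0.404] [ 0.     0.002 -0.002]
```

step_arm --pt "0.04 0.002 0.1 0 0 0 1" --pt "0.044 0.002 0.2 0 0 0 1" --pt "0.044 0.002 0.3 0 0 0 1" --pt "0.044 0.002 0.37 0 0 0 1" --pt "0.044 0.002 0.404 0 0 0 1" --pt "0.044 0.002 0.404 0 0 0 1"

```text
time_s: 8.8
position: [0.4558, 0.0553, 0.053]
tcp_rot: [[0.999, 0.037, -0.007], [0.037, -0.999, 0.001], [-0.007, -0.001, -1.0]]
force: [0.1, -0.3, -0.9]
opening: 0.005
grasp_force: 0.0
```

```bash
python3 - <<'E'
from h import *
st();to(*tr(.03,-.004),.055,1.95)
E
```

```text
8.8 p [0.4558 0.0553 0.053 ] trk [-0.0862 -0.0038] yaw 2.13 F [ 0.1 -0.3 -0.9] j6 81.0 op 0.0
to [ 0.387  0.002 -0.009] [-0.001  0.008  0.004]
```

step_arm --pt "0.03 0.002 -0.008 0 0 0 1" --pt "0.045 0.002 -0.008 0 0 0 1" --pt "0.058 0.002 -0.008 0 0 0 1" --pt "0.07 0.002 -0.008 0 0 0 1" --pt "0.085 0.002 -0.008 0 0 0 1" --pt "0.1 0.002 -0.008 0 0 0 1" --pt "0.12 0.002 -0.008 0 0 0 1" --pt "0.14 0.002 -0.008 0 0 0 1"

```text
time_s: 9.47
position: [0.4922, 0.0574, 0.059]
tcp_rot: [[0.999, 0.037, -0.016], [0.038, -0.999, 0.001], [-0.016, -0.002, -1.0]]
force: [-11.7, -1.1, 7.5]
opening: 0.006
grasp_force: 5.6
```

step_arm --pt "0.022 0 0 0 0 0 1" --pt "0.044 0 0 0 0 0 1" --pt "0.066 0 0 0 0 0 1" --pt "0.088 0 0 0 0 0 1" --pt "0.11 0 0 0 0 0 1" --pt "0.13 0 0 0 0 0 1" --pt "0.15 0 0 0 0 0 1" --pt "0.165 0 0 0 0 0 1"

```text
time_s: 10.13
position: [0.5448, 0.059, 0.0589]
tcp_rot: [[0.999, 0.038, -0.01], [0.038, -0.999, 0.001], [-0.01, -0.001, -1.0]]
force: [-9.1, -0.5, 4.4]
opening: 0.007
grasp_force: 4.3
```

```bash
python3 - <<'E'
from h import *
st();to(*tr(.03,-.004),.055,1.95)
E
```

```text
10.1333 p [0.5448 0.059  0.0589] trk [ 0.0028 -0.0032] yaw 2.15 F [-9.1 -0.5  4.4] j6 82.0 op 0.01
to [0.091 0.003 0.012] [-0.001  0.013  0.005]
```

step_arm --pt "0.013 0 0 0 0 0 1" --pt "0.026 0 0 0 0 0 1" --pt "0.038 0 0 0 0 0 1" --pt "0.048 0 0 0 0 0 1" --pt "0.056 0 0 0 0 0 1" --pt "0.062 0 0 0 0 0 1" --pt "0.066 0 0 0 0 0 1"

```text
time_s: 10.72
position: [0.5643, 0.0597, 0.0589]
tcp_rot: [[0.999, 0.038, -0.011], [0.038, -0.999, 0.0], [-0.011, -0.001, -1.0]]
force: [-10.4, 0.5, 5.5]
opening: 0.004
grasp_force: 4.9
```

step_arm --pt "0.004 0 0 0 0 0 1" --pt "0.008 0 0 0 0 0 1"

```text
time_s: 10.88
position: [0.5658, 0.0598, 0.0589]
tcp_rot: [[0.999, 0.038, -0.012], [0.038, -0.999, 0.001], [-0.012, -0.001, -1.0]]
force: [-10.2, -0.5, 6.8]
opening: 0.004
grasp_force: 5.2
```

```bash
python3 - <<'E'
from h import *
st();to(*tr(.03,-.004),.055,1.95)
E
```

```text
10.8833 p [0.5658 0.0598 0.0589] trk [ 0.0239 -0.0031] yaw 2.16 F [-10.2  -0.5   6.8] j6 83.0 op 0.0
to [0.021 0.003 0.013] [-0.001  0.016  0.005]
```

step_arm --pt "0.005 0 0 0 0 0 1" --pt "0.01 0 0 0 0 0 1"

```text
time_s: 11.05
position: [0.5689, 0.0599, 0.059]
tcp_rot: [[0.999, 0.038, -0.012], [0.038, -0.999, 0.001], [-0.012, -0.001, -1.0]]
force: [-9.0, 0.3, 4.8]
opening: 0.003
grasp_force: 4.9
```

step_arm --pt "0.004 0 0 0 0 0 1" --pt "0.007 0 0 0 0 0 1"

```text
time_s: 11.22
position: [0.5698, 0.06, 0.0589]
tcp_rot: [[0.999, 0.038, -0.015], [0.038, -0.999, 0.0], [-0.015, -0.001, -1.0]]
force: [-13.1, -0.5, 9.7]
opening: 0.005
grasp_force: 6.8
```

step_arm --pt "0.003 0 0 0 0 0 1" --pt "0.006 0 0 0 0 0 1"

```text
time_s: 11.38
position: [0.5698, 0.06, 0.0589]
tcp_rot: [[0.999, 0.038, -0.019], [0.038, -0.999, 0.0], [-0.019, -0.001, -1.0]]
force: [-16.2, -2.9, 12.7]
opening: 0.006
grasp_force: 8.2
```

step_arm --pt "0.003 0 0 0 0 0 1" --pt "0.005 0 0 0 0 0 1"

```text
time_s: 11.55
position: [0.5699, 0.06, 0.0589]
tcp_rot: [[0.999, 0.038, -0.022], [0.038, -0.999, 0.0], [-0.022, -0.001, -1.0]]
force: [-18.5, -2.8, 14.2]
opening: 0.003
grasp_force: 9.2
```

Position stalled and force is rising, so the pot is against the bay stop. I'll back off, rise, and turn for the lid.

step_arm --pt "-0.02 0 0 0 0 0 1" --pt "-0.06 0 0 0 0 0 1" --pt "-0.1 0 0 0 0 0 1" --pt "-0.1 0 -0.12 0 0 0 1" --pt "-0.1 0 -0.24 0 0 0 1" --pt "-0.1 0 -0.36 0 0 0 1" --pt "-0.1 0 -0.48 0 0 0 1" --pt "-0.1 0 -0.55 0 0 0 1"

```text
time_s: 12.22
position: [0.5524, 0.0584, 0.229]
tcp_rot: [[0.999, 0.037, 0.01], [0.037, -0.999, -0.001], [0.01, 0.001, -1.0]]
force: [0.9, -1.5, 0.2]
opening: 0.009
grasp_force: 0.0
```

```bash
python3 - <<'E'
from h import *
st();to(*tr(.09,-.07),.23,91.95)
E
```

```text
12.2167 p [0.5524 0.0584 0.229 ] trk [ 0.0104 -0.004 ] yaw 2.12 F [ 0.9 -1.5  0.2] j6 82.0 op 0.01
to [ 0.265  0.221 -0.001] [ 0.011 -0.009 -1.996]
```

step_arm --pt "0.265 0.22 0 0 0 -1 0" --pt "0.265 0.22 0 0 0 -1 0" --pt "0.265 0.22 0 0 0 -1 0" --pt "0.265 0.22 0 0 0 -1 0" --pt "0.265 0.22 0 0 0 -1 0" --pt "0.265 0.22 0 0 0 -1 0" --pt "0.265 0.22 0 0 0 -1 0"

```text
time_s: 12.8
position: [0.6325, -0.0049, 0.2248]
tcp_rot: [[0.677, 0.736, 0.003], [0.736, -0.677, -0.001], [0.002, 0.003, -1.0]]
force: [-0.2, -0.4, 0.5]
opening: 0.437
grasp_force: 0.0
```

step_arm --pt "0 0 0 0 0 -1 0" --pt "0 0 0 0 0 -1 0" --pt "0 0 0 0 0 -1 0" --pt "0 0 0 0 0 -1 0" --pt "0 0 0 0 0 -1 0" --pt "0 0 0 0 0 -1 0" --pt "0 0 0 0 0 -1 0" --pt "0 0 0 0 0 -1 0"

```text
time_s: 13.47
position: [0.6324, -0.0046, 0.2249]
tcp_rot: [[-0.037, 0.999, 0.003], [0.999, 0.037, -0.001], [-0.001, 0.003, -1.0]]
force: [-0.2, 0.4, 0.4]
opening: 0.5
grasp_force: 0.0
```

```bash
cat > lid.py <<'E'
from h import *
import sys
st();c=cap("wrist");save(c,sys.argv[1])
hsv=cv2.cvtColor(c["image"],cv2.COLOR_RGB2HSV)
o=((hsv[...,0]>95)&(hsv[...,0]<125)&(hsv[...,1]>130)&(hsv[...,2]>80)).astype(np.uint8)
k=max(cv2.findContours(o,0,1)[0],key=cv2.contourArea);hu=cv2.convexHull(k)
Q=np.array([onz(c,q,.075)[:2] for q in hu[:,0]],np.float32);(cc,r)=cv2.minEnclosingCircle(Q)
print("disc",cv2.boundingRect(k),cc,inv(cc),r)
w=(c["image"].min(2)>170).astype(np.uint8);m=np.zeros_like(w);cv2.fillPoly(m,[hu],1);w&=m
ks=[k for k in cv2.findContours(w,0,1)[0] if cv2.contourArea(k)>15]
for k in ks:
    Q=np.array([onz(c,q,.108)[:2] for q in k[:,0]],np.float32);vx,vy,x,y=cv2.fitLine(Q,2,0,.01,.01).ravel();r=cv2.minAreaRect(Q)
    print("line",cv2.boundingRect(k),"ctr",r[0],inv(r[0]),r[1],"dir",np.degrees(np.arctan2(vy,vx))%180)
E
python3 lid.py w4.png
```

```text
13.4667 p [ 0.6324 -0.0046  0.2249] trk [ 0.0882 -0.0698] yaw 92.14 F [-0.2  0.4  0.4] j6 -13.0 op 0.5
disc (324, 84, 49, 55) (0.6562640070915222, 0.08020110428333282) [0.11491371 0.01419912] 0.034834124147892
```

View pics/w4.png

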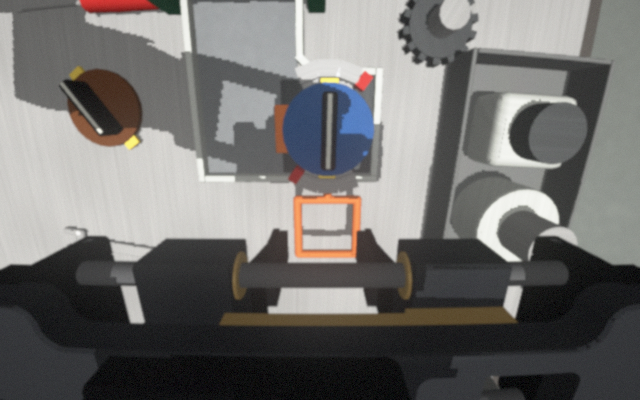

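The wrist view shows the pot in the bay, its lid disc at about (328,129), and the bar line from (329,93) to (329,168), nearly parallel to pot y.

```bash
sed -i 's/>130)&(hsv\[...,2\]>80)/>110)\&(hsv[...,2]>40)/; s/min(2)>170/min(2)>100/' lid.py; python3 lid.py w5.png; python3 - <<'E'
from h import *
c=cap("wrist")
for uv in [(328.5,94),(329.5,167)]: print(inv(onz(c,uv,.108)))
E
```

```text
13.5167 p [ 0.6324 -0.0046  0.2247] trk [ 0.0881 -0.0698] yaw 92.04 F [-0.8  0.  -0.5] j6 -13.0 op 0.49
disc (284, 84, 89, 76) (0.6373932957649231, 0.06149526312947273) [ 0.09541742 -0.00385377] 0.044926758855581284
line (326, 93, 7, 60) ctr (0.6370282173156738, 0.06820615381002426) [0.0952809  0.00286566] (0.004510532133281231, 0.05073618143796921) dir 90.46293
[0.09441007 0.02741283]
[ 0.09582264 -0.03614794]
```

```bash
python3 - <<'E'
from h import *
to(*tr(.0953,-.004),.106,91.7)
E
```

```text
to [0.219 0.024 0.394] [0.002 0.    0.007]
```

step_arm --pt "0.1 0.02 0 0 0 0.007 0" --pt "0.2 0.024 0 0 0 0.007 0" --pt "0.219 0.024 0 0 0 0.007 0" --pt "0.219 0.024 0.1 0 0 0.007 0" --pt "0.219 0.024 0.2 0 0 0.007 0" --pt "0.219 0.024 0.28 0 0 0.007 0" --pt "0.219 0.024 0.33 0 0 0.007 0" --pt "0.219 0.024 0.33 0 0 0.007 0"

```text
time_s: 14.28
position: [0.634, 0.0612, 0.1206]
tcp_rot: [[-0.031, 1.0, -0.008], [1.0, 0.031, 0.0], [0.0, -0.008, -1.0]]
force: [-0.5, -0.0, -0.2]
opening: 0.501
grasp_force: 0.0
```

```bash
python3 - <<'E'
from h import *
st();to(*tr(.0953,-.004),.106,91.7)
E
```

```text
14.2833 p [0.634  0.0612 0.1206] trk [ 0.092 -0.004] yaw 91.75 F [-0.5 -0.  -0.2] j6 -6.0 op 0.5
to [0.    0.011 0.049] [-0.01  -0.001  0.001]
```

step_arm --pt "0 0.01 0.025 -0.006 0 0 0" --pt "0 0.011 0.048 -0.006 0 0 0" --pt "0 0.011 0.048 -0.006 0 0 0" --pt "0 0.011 0.048 -0.006 0 0 0"

```text
time_s: 14.62
position: [0.6403, 0.0613, 0.1104]
tcp_rot: [[-0.031, 1.0, 0.006], [1.0, 0.031, 0.0], [-0.0, 0.006, -1.0]]
force: [-0.2, -0.3, 0.5]
opening: 0.498
grasp_force: 0.0
```

```bash
python3 - <<'E'
from h import *
st();to(*tr(.0953,-.004),.106,91.7)
E
```

```text
14.6167 p [0.6403 0.0613 0.1104] trk [ 0.0983 -0.0042] yaw 91.76 F [-0.2 -0.3  0.5] j6 -6.0 op 0.5
to [ 0.001 -0.01   0.015] [0.007 0.    0.001]
```

step_arm --pt "0 -0.007 0.012 0.003 0 0 0" --pt "0 -0.007 0.012 0.003 0 0 0" --pt "0 -0.007 0.012 0.003 0 0 1" --pt "0 -0.007 0.012 0.003 0 0 1" --pt "0 -0.007 0.012 0.003 0 0 1" --pt "0 -0.007 0.012 0.003 0 0 1" --pt "0 -0.007 0.012 0.003 0 0 1"

```text
time_s: 15.2
position: [0.6379, 0.0613, 0.1064]
tcp_rot: [[-0.031, 1.0, 0.003], [1.0, 0.031, 0.0], [-0.0, 0.003, -1.0]]
force: [-0.2, 0.4, -0.8]
opening: 0.208
grasp_force: 0.0
```

```bash
python3 - <<'E'
from h import *
st()
E
```

```text
15.2 p [0.6379 0.0613 0.1064] trk [ 0.0959 -0.004 ] yaw 91.76 F [-0.2  0.4 -0.8] j6 -6.0 op 0.21
```

step_arm --pt "0 0 0 0 0 0 1" --pt "0 0 0 0 0 0 1" --pt "0 0 0 0 0 0 1" --pt "0 0 0 0 0 0 1"

```text
time_s: 15.53
position: [0.6375, 0.0613, 0.1063]
tcp_rot: [[-0.031, 1.0, 0.002], [1.0, 0.031, 0.0], [0.0, 0.002, -1.0]]
force: [-1.3, -0.3, 2.4]
opening: 0.159
grasp_force: 30.0
```

step_arm --pt "0 0 0 0 0 -0.06 1" --pt "0 0 0 0 0 -0.16 1" --pt "0 0 0 0 0 -0.26 1" --pt "0 0 0 0 0 -0.36 1" --pt "0 0 0 0 0 -0.46 1" --pt "0 0 0 0 0 -0.56 1" --pt "0 0 0 0 0 -0.66 1" --pt "0 0 0 0 0 -0.74 1"

```text
time_s: 16.2
position: [0.6377, 0.0617, 0.1063]
tcp_rot: [[-0.577, 0.817, 0.002], [0.817, 0.577, 0.001], [-0.001, 0.002, -1.0]]
force: [-0.5, 0.9, 1.9]
opening: 0.159
grasp_force: 30.0
```

step_arm --pt "0 0 0 0 0 -0.1 1" --pt "0 0 0 0 0 -0.2 1" --pt "0 0 0 0 0 -0.3 1" --pt "0 0 0 0 0 -0.4 1" --pt "0 0 0 0 0 -0.5 1" --pt "0 0 0 0 0 -0.6 1" --pt "0 0 0 0 0 -0.68 1" --pt "0 0 0 0 0 -0.73 1"

```text
time_s: 16.87
position: [0.6378, 0.0617, 0.1063]
tcp_rot: [[-0.928, 0.374, 0.002], [0.374, 0.928, 0.001], [-0.002, 0.002, -1.0]]
force: [-0.8, 1.4, 2.1]
opening: 0.157
grasp_force: 30.0
```

step_arm --pt "0 0 0 0 0 0 1" --pt "0 0 0 0 0 0 1"

```text
time_s: 17.03
position: [0.6379, 0.0616, 0.1063]
tcp_rot: [[-0.926, 0.377, 0.003], [0.377, 0.926, 0.0], [-0.002, 0.001, -1.0]]
force: [-0.2, 0.4, 0.8]
opening: 0.159
grasp_force: 30.0
```

```bash
python3 - <<'E'
from h import *
st()
E
```

```text
17.0333 p [0.6379 0.0616 0.1063] trk [ 0.0959 -0.0038] yaw 157.87 F [-0.2  0.4  0.8] j6 -72.0 op 0.16
```

step_arm --pt "0 0 -0.02 0 0 0 1" --pt "0 0 -0.04 0 0 0 1" --pt "0 0 -0.06 0 0 0 1" --pt "0 0 -0.09 0 0 0 1" --pt "0 0 -0.12 0 0 0 1" --pt "0 0 -0.15 0 0 0 1" --pt "0 0 -0.18 0 0 0 1"

```text
time_s: 17.62
position: [0.6378, 0.0613, 0.1615]
tcp_rot: [[-0.927, 0.376, 0.003], [0.376, 0.927, -0.0], [-0.003, 0.001, -1.0]]
force: [-0.7, 0.2, -1.4]
opening: 0.159
grasp_force: 30.0
```

step_arm --pt "0 0 -0.05 0 0 0 1" --pt "0 0 -0.1 0 0 0 1" --pt "0 0 -0.15 0 0 0 1" --pt "0 0 -0.2 0 0 0 1" --pt "0 0 -0.23 0 0 0 1" --pt "0 0 -0.25 0 0 0 1"

```text
time_s: 18.12
position: [0.6381, 0.0613, 0.2373]
tcp_rot: [[-0.927, 0.376, 0.005], [0.376, 0.927, -0.0], [-0.005, 0.002, -1.0]]
force: [0.0, 0.6, -1.5]
opening: 0.158
grasp_force: 30.0
```

```bash
python3 - <<'E'
from h import *
st();to(.471,-.312,.23,157.9)
c=cap("top");save(c,"t6.png",(200,130,500,300),2.6)
E
```

```text
18.1167 p [0.6381 0.0613 0.2373] trk [ 0.0961 -0.004 ] yaw 157.92 F [ 0.   0.6 -1.5] j6 -72.0 op 0.16
to [ 0.048 -1.363  0.022] [0.002 0.006 0.   ]
```

View pics/t6.png

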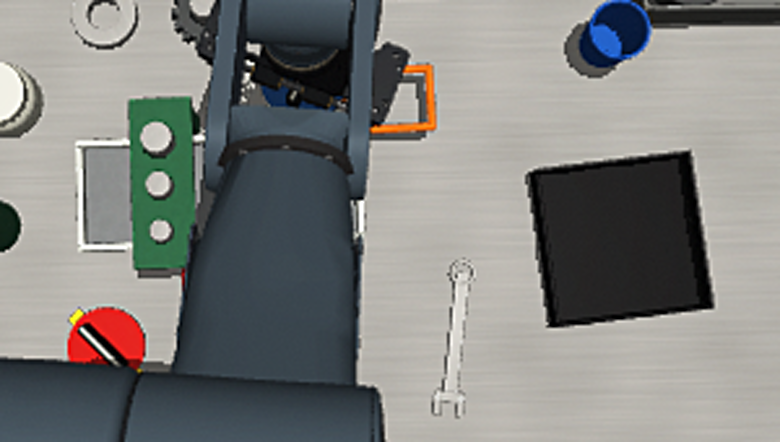

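Lid lifted (force matches its weight), and the eye shows the pot undisturbed at crop (405,98). The tray's four corners are clear, around crop (620,240). Carrying the lid over now.

step_arm --pt "0 -0.06 0 0 0 0 1" --pt "0.01 -0.16 0 0 0 0 1" --pt "0.01 -0.27 0 0 0 0 1" --pt "0.02 -0.38 0 0 0 0 1" --pt "0.02 -0.49 0 0 0 0 1" --pt "0.02 -0.6 0 0 0 0 1" --pt "0.02 -0.7 0 0 0 0 1" --pt "0.02 -0.8 0 0 0 0 1"

```text
time_s: 18.83
position: [0.5404, -0.16, 0.2344]
tcp_rot: [[-0.927, 0.376, 0.001], [0.376, 0.927, 0.001], [-0.001, 0.001, -1.0]]
force: [0.7, -0.4, -2.2]
opening: 0.159
grasp_force: 30.0
```

step_arm --pt "0 -0.1 0 0 0 0 1" --pt "0.01 -0.2 0 0 0 0 1" --pt "0.01 -0.3 0.05 0 0 0 1" --pt "0.02 -0.4 0.1 0 0 0 1" --pt "0.02 -0.48 0.15 0 0 0 1" --pt "0.02 -0.54 0.2 0 0 0 1" --pt "0.02 -0.56 0.25 0 0 0 1" --pt "0.02 -0.56 0.28 0 0 0 1"

```text
time_s: 19.5
position: [0.4717, -0.3135, 0.1488]
tcp_rot: [[-0.926, 0.379, 0.0], [0.379, 0.926, 0.002], [0.0, 0.002, -1.0]]
force: [1.1, 0.5, -2.5]
opening: 0.157
grasp_force: 30.0
```

```bash
python3 - <<'E'
from h import *
st();to(.471,-.312,.055,157.9)
c=cap("top");save(c,"t7.png",(360,150,520,290),4)
E
```

```text
19.5 p [ 0.4717 -0.3135  0.1488] trk [-0.0829 -0.373 ] yaw 157.75 F [ 1.1  0.5 -2.5] j6 -113.0 op 0.16
to [0.004 0.003 0.313] [ 0.002 -0.    -0.003]
```

View pics/t7.png

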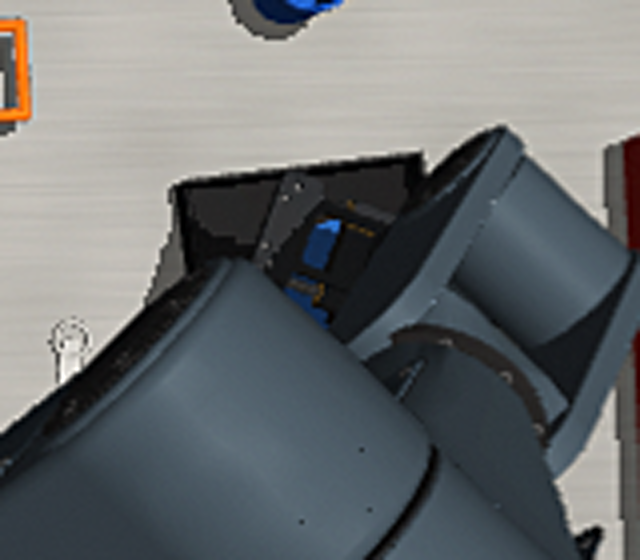

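The lid (blue at (320,245)) is above the tray's interior. On the pot, TCP minus lid origin was 38.3 mm, so touchdown is at TCP z ≈ 0.0493.

step_arm --pt "0 0 0.05 0 0 0 1" --pt "0 0 0.1 0 0 0 1" --pt "0 0 0.15 0 0 0 1" --pt "0 0 0.2 0 0 0 1" --pt "0 0 0.24 0 0 0 1" --pt "0 0 0.27 0 0 0 1" --pt "0 0 0.28 0 0 0 1" --pt "0 0 0.28 0 0 0 1"

```text
time_s: 20.22
position: [0.4733, -0.3116, 0.0662]
tcp_rot: [[-0.927, 0.375, 0.001], [0.375, 0.927, 0.001], [-0.001, 0.002, -1.0]]
force: [0.5, -0.3, -2.4]
opening: 0.16
grasp_force: 30.0
```

```bash
python3 - <<'E'
from h import *
st();to(.471,-.312,.0495,157.9)
E
```

```text
20.2167 p [ 0.4733 -0.3116  0.0662] trk [-0.0813 -0.3712] yaw 157.94 F [ 0.5 -0.3 -2.4] j6 -113.0 op 0.16
to [ 0.007 -0.004  0.056] [0.002 0.001 0.001]
```

step_arm --pt "0 0 0.012 0 0 0 1" --pt "0 0 0.024 0 0 0 1" --pt "0 0 0.034 0 0 0 1" --pt "0 0 0.042 0 0 0 1" --pt "0 0 0.048 0 0 0 1" --pt "0 0 0.052 0 0 0 1" --pt "0 0 0.052 0 0 0 1"

```text
time_s: 20.8
position: [0.4733, -0.3121, 0.051]
tcp_rot: [[-0.927, 0.376, 0.002], [0.376, 0.927, 0.0], [-0.002, 0.001, -1.0]]
force: [0.3, -0.1, -2.6]
opening: 0.158
grasp_force: 30.0
```

step_arm --pt "0 0 0.002 0 0 0 1" --pt "0 0 0.004 0 0 0 1" --pt "0 0 0.004 0 0 0 1"

```text
time_s: 21.05
position: [0.4734, -0.3122, 0.05]
tcp_rot: [[-0.927, 0.376, 0.002], [0.376, 0.927, 0.0], [-0.002, 0.001, -1.0]]
force: [-0.5, -0.9, -1.7]
opening: 0.155
grasp_force: 30.0
```

step_arm --pt "0 0 0.002 0 0 0 1" --pt "0 0 0.004 0 0 0 1" --pt "0 0 0.004 0 0 0 1"

```text
time_s: 21.3
position: [0.4735, -0.3123, 0.0493]
tcp_rot: [[-0.927, 0.376, 0.003], [0.376, 0.927, -0.0], [-0.003, 0.001, -1.0]]
force: [-0.3, 1.0, 1.9]
opening: 0.159
grasp_force: 30.0
```

Touchdown is felt: force went from −2.4 to +1.9 N at z 0.0493. Releasing and rising.

step_arm --pt "0 0 0 0 0 0 0" --pt "0 0 0 0 0 0 0" --pt "0 0 0 0 0 0 0" --pt "0 0 0 0 0 0 0" --pt "0 0 -0.04 0 0 0 0" --pt "0 0 -0.1 0 0 0 0" --pt "0 0 -0.2 0 0 0 0" --pt "0 0 -0.32 0 0 0 0"

```text
time_s: 21.97
position: [0.4721, -0.3113, 0.1449]
tcp_rot: [[-0.927, 0.376, -0.001], [0.376, 0.927, 0.003], [0.002, 0.003, -1.0]]
force: [0.3, -0.5, -0.3]
opening: 0.494
grasp_force: 0.0
```

step_arm --pt "0.1 -0.1 -0.12 0 0 0 0" --pt "0.2 -0.3 -0.24 0 0 0 0" --pt "0.3 -0.5 -0.3 0 0 0 0" --pt "0.3 -0.7 -0.3 0 0 0 0" --pt "0.3 -0.8 -0.3 0 0 0 0" --pt "0.3 -0.8 -0.3 0 0 0 0" --pt "0.3 -0.8 -0.3 0 0 0 0"

```text
time_s: 22.55
position: [0.2973, -0.5035, 0.2364]
tcp_rot: [[-0.926, 0.377, 0.003], [0.377, 0.926, -0.003], [-0.004, -0.002, -1.0]]
force: [1.0, 0.4, 0.1]
opening: 0.504
grasp_force: 0.0
```

```bash
python3 - <<'E'
from h import *
st();c=cap("top");d=cap("side")
a=c["image"][110:270,200:500];b=d["image"][100:290,200:440]
im=np.vstack([cv2.resize(a,(600,320),interpolation=2),cv2.resize(b,(354,280),interpolation=2)[:, :].copy() if 0 else np.hstack([cv2.resize(b,(354,280),interpolation=2),np.zeros((280,246,3),np.uint8)])])
cv2.imwrite("pics/f8.png",im[:,:,::-1])
E
```

```text
22.55 p [ 0.2973 -0.5035  0.2364] trk [-0.2637 -0.5569] yaw 157.84 F [1.  0.4 0.1] j6 -138.0 op 0.5
```

View pics/f8.png

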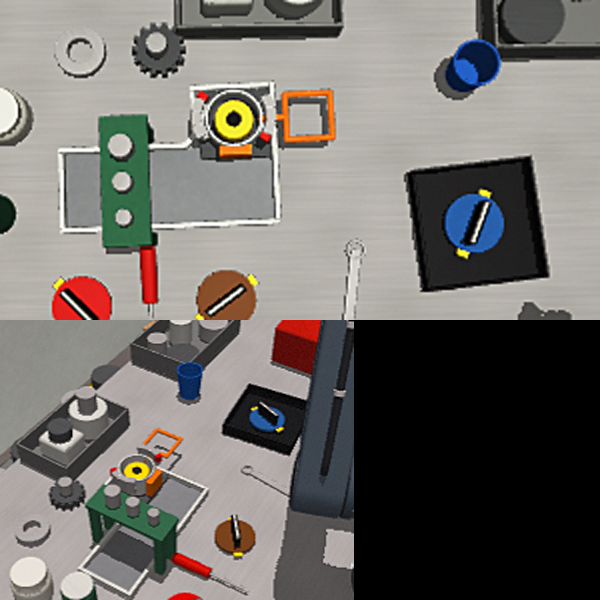

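The pot sits home in the bay (234,118), open. The blue lid lies flat, handle up, in the tray (474,222), and the bystanders are unmoved. Handing in.

```bash
python3 -c "
from rig import *
print(hand_in())"
```

```text
the job is handed in; nothing more can be done
None
```

The job is handed in: the pot is home in the bay, the blue lid lies flat, handle up, in the black tray, the other things look unmoved in the last pictures, and the arm is clear (about 23 s used of 64).

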